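# Unscrew the ultrasonic cleaner's drain plug

### The job

The small ultrasonic cleaner on the jeweller's bench is empty and dry. Unscrew its red-handled drain plug by turning the handle anticlockwise until it stands upright and the thread lets go, draw it straight out of its port, and set it down, without dropping it, in the grey parts tray. Leave the blue-handled plug screwed in as it is.

Things in the scene. Friction and masses are not known exactly. Their poses are not given: they have to be found in the camera images.
- red_plug: Red-handled threaded plug, 0.15 kg. Origin on its axis at mid-handle; +x into the port, +z up the handle. Flat handle 12 mm thick (x), 22 mm wide, to 78 mm from the axis: pinch these faces 55 mm out; it pivots in the pads. Screwed home the roll is +1.02: leaning right, facing it. Roll to 0 (upright, stop): 2 mm out, thread lets go within 15 deg; a few N. Then slides along -x, out after 33 mm.
- blue_plug: Blue-handled plug, same make and axes as the red, screwed home in the other port; to be left alone. Both plugs: hub to x = 24 mm, flange of radius 20 mm at 24 to 30 mm, brass shank of radius 9 mm at 30 to 60 mm with a 32 mm cross pin at 45 mm. Set down axis level and handle up, the axis is 20 mm above the surface; let go, it tips over.
- cleaner: Steel ultrasonic cleaner, fixed, 180 x 300 x 150 mm (x, y, z). Origin: centre of its underside, z up; its front looks to its -x. Two ports stand 34 mm out of the front, axes level along x, 75 mm up, at y = +60 and -60 mm, mouths at x = -124 mm, outer radius 26 mm. Either plug may be in either port, its origin 31 mm outside the mouth and sagging 2 mm in the play.
- tray: Grey plastic parts tray, standing on the bench, 200 x 200 mm outside, 24 mm high, walls and floor 4 mm thick, empty. Origin at the centre of its underside, z up.
Not all that is in view belongs to the job. There is more than one size of the red_plug; the job needs the largest.

How it is judged:
On the way, in this order (a step that is already met when the one before it is completed fails the run):
1. the red plug is unscrewed: its handle turned to within 28 degrees of upright, the plug still in its port (angle between red_plug's own z axis and vertical below 0.5 rad and x of red_plug in the frame of cleaner between -0.18 and -0.14 m), for 0.1 s.
2. the red plug is drawn clear of the port (x of red_plug in the frame of cleaner below -0.195 m), for 0.1 s.
At the end, for the whole second after the job is handed in: The red plug lies at rest in the tray: its origin within 90 mm of the tray's centre along both tray axes and less than 50 mm above the tray's underside. The blue plug is still screwed in its port: within 12 mm of where it was, its handle leaning more than 43 degrees (x of red_plug in the frame of tray between -0.09 and 0.09 m and y of red_plug in the frame of tray between -0.09 and 0.09 m and z of red_plug in the frame of tray below 0.05 m and linear speed of red_plug below 0.02 m/s and distance of blue_plug from where it was at the start of the episode below 0.012 m and angle between blue_plug's own z axis and vertical above 0.75 rad); the robot touches nothing.
It fails at once if the blue plug is turned (handle less than 43 degrees from upright) or shifted more than 12 mm (distance of blue_plug from where it was at the start of the episode above 0.012 m or angle between blue_plug's own z axis and vertical below 0.75 rad).
It fails at once if the red plug is dropped: falling faster than 0.9 m/s (some 40 mm of fall) out of the fingers (linear speed of red_plug above 0.9 m/s and contact force between the fingers and red_plug below 0.1 N).
It also fails if it takes over 45 s, if anything falls off the work surface, if the arm or the gripper's body presses on something with over 40 N, if the wrist force passes 120 N, or if a joint passes its speed limit or range.

### The arm

A 6-joint arm with a two-finger parallel gripper is mounted at the origin on the work surface. World frame = base frame: x ahead of the robot, y to its left, z up, the work surface at z = 0. Lengths are in m, angles in rad, forces in N, time in s.
With the tool pointing down it reaches from about 0.3 to 1 m from the base axis. Payload 5.1 kg.
Tool frame: the origin (TCP) lies midway between the tips of the shut fingers; the grasp point (between the pads) lies 19 mm behind it; z points along the fingers, y is the line along which they close (so a half turn about z gives the same grasp; the last joint's range is limited). The gripper opens to 95 mm and grips with 3 to 60 N. Pads are 20 mm wide; open, the fingers measure 119 mm over their backs; the gripper's body (75 mm by 180 mm) begins 59 mm behind the grasp point.
Start: joints at [-1.198, 0.124, 1.65, -0, 1.367, -0.083], TCP at [0.286, -0.584, 0.215] pointing down, gripper open.
Joint ranges: [-2.61, 2.61], [-1.02, 2.33], [0.03, 2.71], [-1.35, 4.49], [0.32, 2.68], [-2.91, 2.91]. Speed limits (rad/s): [2.57, 2.57, 3.14, 3.14, 3.14, 3.14].

### API

Orientations are given as a unit quaternion [w, x, y, z].
In Python, from plant import readout, viewer, order gives the robot as it stands. The module is installed in compiled form; this text tells all that it offers.
- The arm moves only by the tool servo_tool, never from a script. Its argument "deltas" is a list of rows, each an object of numbers: "wx", "wy", "wz": the turn, a rotation vector about the world's x, y, z in degrees; "x", "y", "z": the shift along the world's x, y, z in m; "jaw": the finger opening in m, from 0 to 0.0951. In form: [{"wx": .., "wy": .., "wz": .., "x": .., "y": .., "z": .., "jaw": ..}, ...]. A call has 1 to 20 rows; each row shifts and turns the commanded pose from where the row before left it; what a row does not reach is not made up. A row lasts 1/10 s, in which the tool goes at most 50 mm and 8.59 degrees, less where a joint would pass 70% of its speed; a pose out of reach is approached as far as the arm can. A call with a gripper value outside its range is refused whole. The fingers move at their own pace and stop on an object; "squeeze" is the grip in N (left out, the last holds). Time passes only in rows, so rows that do not move let the fingers close. It gives the time, the measured TCP pose, the force, the opening and the grip force at its end, in the units of the state.
- readout.observe(): the state, without advancing time (a new reading comes with each control period).
- viewer.get_image(name): name is "scene" or "top" or "wrist"; returns a dict with "frame" (420x560x3 uint8, red, green, blue), "fx", "fy", "cx", "cy" (pixels), "T" (4x4, takes a point from camera to world coordinates). Camera axes: x right, y up, looking along -z (the intrinsics and any distortion apply to the point x, -y, -z); pixel columns grow to the right and rows downward; lengths in m; the calibration is good to about 2 mm. A picture is of the moment at which its call begins. There is no depth.
- order.close_job(): hands the job in; it is judged then, once.
The state is a dict: "clock": time; "qpos": joint angles; "qd": joint speeds; "joint_torque": joint torques, N m; "eef_pos": TCP position; "eef_rot": TCP orientation; "ft_force": force on the tool from outside, world axes, zero at the start; "torque": the same for the moment, N m; "gripper_width": finger opening in m; "gripper_force": force on a finger pad.
Only numpy, scipy, OpenCV 4.12 (cv2) and the standard library are available. Lean on these libraries where they do the work, as an engineer would, in place of code of your own. Each camera call takes 0.05 s, during which the arm holds its last target. There are 200 camera calls.

## Working session

There is one attempt and no reset: what is moved stays moved. The work goes in short steps, Python scripts to look and compute and a tool call to move; the robot and the scene stay as the last step left them, time stands still between calls to the robot, and variables do not carry over. Pictures are saved under pics/ and viewed, at most 10 in all, crops included, and the job is handed in when it is done.

Besides the shell and the picture viewer there is one more tool, called after ">>>" as name(argument=value, ...), one argument or row to a line, values as JSON. servo_tool: Moves the arm, as the interface text tells. Its arguments: {"type":"object","properties":{"deltas":{"type":"array","items":{"type":"object","properties":{"wx":{"type":"number"},"wy":{"type":"number"},"wz":{"type":"number"},"x":{"type":"number"},"y":{"type":"number"},"z":{"type":"number"},"jaw":{"type":"number"}}}},"squeeze":{"type":"number"}},"required":["deltas"]}

```bash
mkdir -p pics
cat > h.py <<'E'
import numpy as np,cv2
from plant import readout,viewer,order
def grab(n,f):
    d=viewer.get_image(n); cv2.imwrite('pics/'+f+'.png',d['frame'][:,:,::-1]); np.savez('pics/'+f+'.npz',**{k:v for k,v in d.items() if not isinstance(v,str)}); return d
def ray(d,u,v):
    p=np.array([(u-d['cx'])/d['fx'],-(v-d['cy'])/d['fy'],-1.]); T=np.array(d['T']); r=T[:3,:3]@p
    return T[:3,3],r/np.linalg.norm(r)
def onz(d,u,v,z):
    o,r=ray(d,u,v); return o+r*(z-o[2])/r[2]
def proj(d,P):
    T=np.array(d['T']); p=T[:3,:3].T@(np.array(P)-T[:3,3]); return d['cx']+d['fx']*p[0]/-p[2], d['cy']-d['fy']*p[1]/-p[2]
def tri(d1,a,d2,b):
    o1,r1=ray(d1,*a);o2,r2=ray(d2,*b)
    s=np.linalg.lstsq(np.c_[r1,-r2],o2-o1,rcond=None)[0]
    p,q=o1+s[0]*r1,o2+s[1]*r2
    return (p+q)/2,np.linalg.norm(p-q)
E
python3 - <<'E'
from h import *
for n in('scene','top'):
    d=grab(n,n+'0'); print(d.keys(),d['fx'],d['cx'],d['cy'],np.round(d['T'],3), [ (k,d[k]) for k in d if k not in('frame','T')])
s=readout.observe();print(s)
E
```

```text
dict_keys(['frame', 'fx', 'fy', 'cx', 'cy', 'T']) 401.7820774134996 289.5848906848181 205.7754009087123 [[ 0.838 -0.342  0.425  0.848]
 [ 0.545  0.558 -0.626 -0.511]
 [-0.023  0.756  0.654  0.616]
 [ 0.     0.     0.     1.   ]] [('fx', 401.7820774134996), ('fy', 401.7820774134996), ('cx', 289.5848906848181), ('cy', 205.7754009087123)]
dict_keys(['frame', 'fx', 'fy', 'cx', 'cy', 'T']) 438.74866563460085 286.2526526955367 206.34790378289048 [[-0.025  0.986 -0.162  0.366]
 [-1.    -0.021  0.023  0.037]
 [ 0.019  0.163  0.986  0.822]
 [ 0.     0.     0.     1.   ]] [('fx', 438.74866563460085), ('fy', 438.74866563460085), ('cx', 286.2526526955367), ('cy', 206.34790378289048)]
{'clock': 0.1, 'qpos': array([-1.19759037e+00,  1.24434072e-01,  1.65150127e+00, -1.20295694e-05,
        1.36750051e+00, -8.26166185e-02]), 'qd': array([ 8.99914955e-04, -1.93848365e-03, -3.11266657e-03, -2.27894738e-04,
        1.12144508e-04, -9.56339053e-05]), 'joint_torque': array([-1.87742189e-04, -4.18884265e+01, -3.61095071e+01,  7.77159934e-02,
        4.61429323e-02, -5.93962204e-05]), 'eef_pos': array([ 0.28588456, -0.58312435,  0.21353511]), 'eef_rot': array([-9.11037552e-04,  9.74139761e-01,  2.25944411e-01, -1.39260810e-04]), 'ft_force': array([-0.80907471, -0.45269536, -0.32698603]), 'torque': array([ 0.02391301, -0.04506155, -0.0087605 ]), 'gripper_force': 0.0, 'gripper_width': 0.09483064255230227}
```

View pics/scene0.png

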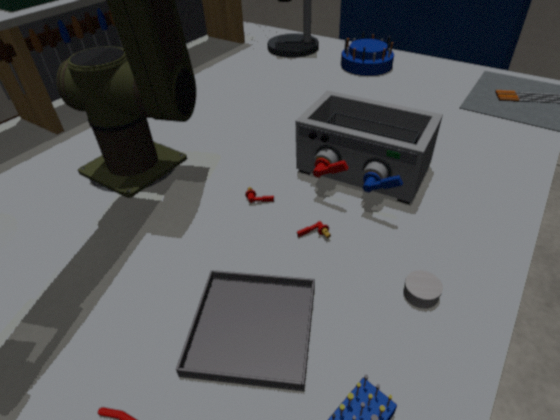

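View pics/top0.png

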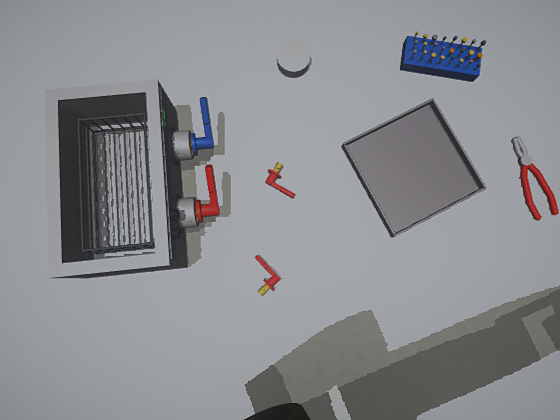

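The top view has the cleaner at left with its front facing world −y. The red plug is at about (212,190) and the blue at (207,122). Two small red decoy plugs lie at (280,180) and (268,275), and the tray centre is near (413,168). I'll enlarge the plug area in both views.

Run:
```python
import cv2,numpy as np
a=cv2.imread('pics/top0.png')[65:290,40:240]; b=cv2.imread('pics/scene0.png')[90:215,285:450]
cv2.imwrite('pics/c1.png',np.hstack([cv2.resize(a,(480,540),interpolation=cv2.INTER_CUBIC)]))
cv2.imwrite('pics/c2.png',cv2.resize(b,(792,600),interpolation=cv2.INTER_CUBIC))
```

```text
(no output)
```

View pics/c1.png

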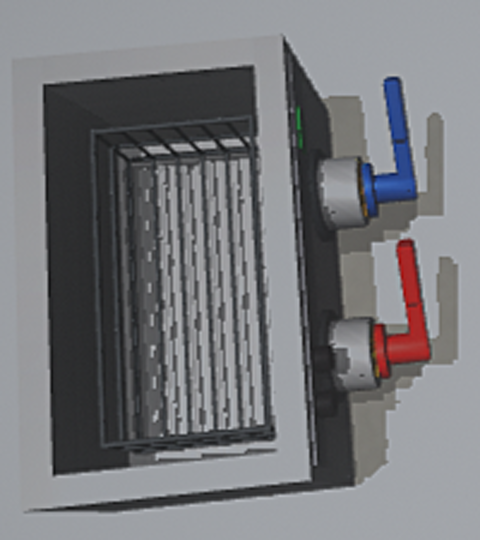

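View pics/c2.png

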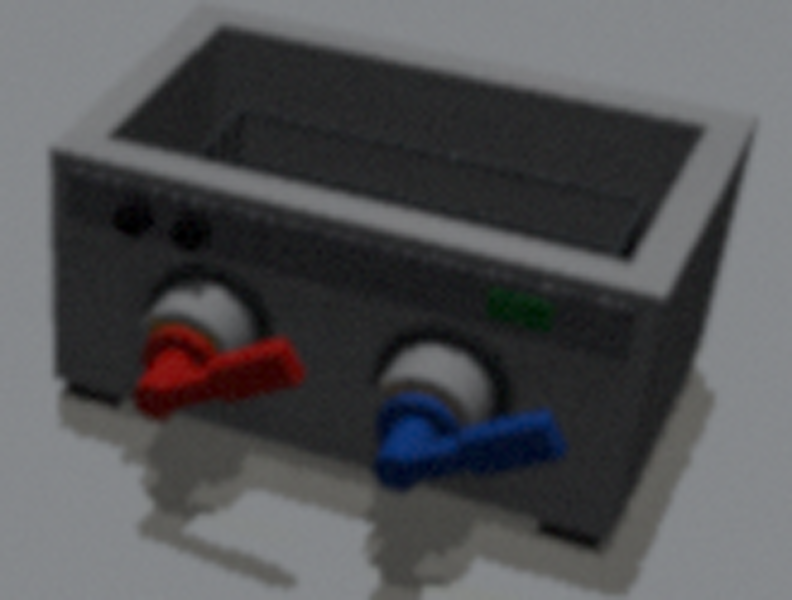

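The crops show both handles leaning toward world +x, and the four rim corners are clear. Next I'll compute the cleaner pose and check it against the handles and the tray.

Run:
```python
from h import *
t=dict(np.load('pics/top0.npz'));s=dict(np.load('pics/scene0.npz'))
c=[onz(t,u,v,.15) for u,v in((157.5,80),(169.6,265),(49.6,278.3),(45,90))]
sc=[onz(s,285+u/4.8,90+v/4.8,.15) for u,v in((665,297),(53,150),(200,8),(755,120))]
print(np.round(c,4),np.round(sc,4))
L=lambda a,b:round(np.linalg.norm(a-b),4)
for q in(c,sc): print([L(q[i],q[(i+1)%4]) for i in range(4)])
for q in(c,sc):
    e=q[1]-q[0]; e2=q[2]-q[3]; print('yaw of cl +y',np.degrees(np.arctan2(e[1],e[0])),np.degrees(np.arctan2(e2[1],e2[0])))
def mod(q):
    ey=q[1]-q[0]+q[2]-q[3]; ey[2]=0; ey/=np.linalg.norm(ey); ex=np.array([ey[1],-ey[0],0]); 
    return (q[0]+q[1])/2+ex*.09,ex,ey
for nm,q in(('top',c),('scene',sc)):
    o,ex,ey=mod(q);o[2]=0;print(nm,'centre',o,'ex',ex)
    for k,y in(('red',.06),('blue',-.06)):
        P=o-ex*.155+ey*y+np.array([0,0,.073]); r=1.02
        h=-ey*np.sin(r)+np.array([0,0,np.cos(r)])
        print(k,P,'g',P+.055*h,[np.round(proj(cam,P+l*h),1) for cam in(t,s) for l in(0,.055,.078)])
# masks
for n,d in(('top',t),('scene',s)):
    f=cv2.cvtColor(d['frame'],cv2.COLOR_RGB2HSV)
    for k,lo,hi in(('red',0,8),('blue',105,130)):
        m=(f[...,0]>=lo)&(f[...,0]<=hi)&(f[...,1]>140)&(f[...,2]>50)
        nn,l,st,ce=cv2.connectedComponentsWithStats(m.astype('uint8'))
        print(n,k,[(list(st[i]),np.round(ce[i],1)) for i in range(1,nn) if 80<st[i][4]<900])
# tray
for d,cs in((t,((433,99.5),(485.5,187),(393,237),(342.5,146))),):
    q=[onz(d,*p,.024) for p in cs];print('tray',np.round(q,3),[L(q[i],q[(i+1)%4]) for i in range(4)],np.mean(q,0))
w,x,y,z=readout.observe()['eef_rot']
from scipy.spatial.transform import Rotation as R
print(R.from_quat([x,y,z,w]).as_matrix().round(3))
```

```text
[[0.6879 0.2241 0.15  ]
 [0.3901 0.1992 0.15  ]
 [0.3747 0.3774 0.15  ]
 [0.6736 0.4032 0.15  ]] [[0.6892 0.223  0.15  ]
 [0.3937 0.1965 0.15  ]
 [0.379  0.3702 0.15  ]
 [0.6744 0.3977 0.15  ]]
[np.float64(0.2988), np.float64(0.1789), np.float64(0.3), np.float64(0.1797)]
[np.float64(0.2967), np.float64(0.1743), np.float64(0.2967), np.float64(0.1752)]
yaw of cl +y -175.22461118958051 -175.07212163303285
yaw of cl +y -174.87390655563692 -174.6961089339939
top centre [0.53134875 0.30135485 0.        ] ex [-0.0845785   0.99641682  0.        ]
red [0.4846734  0.14183553 0.073     ] g [0.53137142 0.14579938 0.10178513] [array([215. , 210.2]), array([210.2, 180. ]), array([208.2, 166.9]), array([317.3, 171.6]), array([337. , 166.6]), array([345.7, 164.4])]
blue [0.60424342 0.15198495 0.073     ] g [0.65094143 0.1559488  0.10178513] [array([209.3, 143.4]), array([204.5, 112.1]), array([202.4,  98.6]), array([367.4, 186.1]), array([390.2, 181.4]), array([400.4, 179.3])]
scene centre [0.53325475 0.29941377 0.        ] ex [-0.09089321  0.99586064  0.        ]
red [0.48759156 0.13960177 0.073   
[... 1225 characters left out ...]
np.int32(98), np.int32(408), np.int32(38), np.int32(12), np.int32(249)], array([114.4, 413.8]))]
scene blue [([np.int32(349), np.int32(38), np.int32(39), np.int32(16), np.int32(438)], array([368.5,  44.9])), ([np.int32(342), np.int32(50), np.int32(51), np.int32(15), np.int32(301)], array([367.5,  58.8])), ([np.int32(364), np.int32(172), np.int32(39), np.int32(15), np.int32(274)], array([379.3, 179.5]))]
tray [[ 0.7   -0.271  0.024]
 [ 0.525 -0.356  0.024]
 [ 0.436 -0.176  0.024]
 [ 0.61  -0.091  0.024]] [np.float64(0.1942), np.float64(0.2013), np.float64(0.1939), np.float64(0.2009)] [ 0.5677077  -0.22376192  0.024     ]
[[ 0.898  0.44  -0.001]
 [ 0.44  -0.898  0.002]
 [ 0.    -0.002 -1.   ]]
```

>>> servo_tool(
  deltas=[
    {"x": 0.0123,"y": 0.0364,"wz": -1.05,"jaw": 0.045},
    {"x": 0.0123,"y": 0.0364,"wz": -1.05,"jaw": 0.045},
    {"x": 0.0123,"y": 0.0364,"wz": -1.05,"jaw": 0.045},
    {"x": 0.0123,"y": 0.0364,"wz": -1.05,"jaw": 0.045},
    {"x": 0.0123,"y": 0.0364,"wz": -1.05,"jaw": 0.045},
    {"x": 0.0123,"y": 0.0364,"wz": -1.05,"jaw": 0.045},
    {"x": 0.0123,"y": 0.0364,"wz": -1.05,"jaw": 0.045},
    {"x": 0.0123,"y": 0.0364,"wz": -1.05,"jaw": 0.045},
    {"x": 0.0123,"y": 0.0364,"wz": -1.05,"jaw": 0.045},
    {"x": 0.0123,"y": 0.0364,"wz": -1.05,"jaw": 0.045},
    {"x": 0.0123,"y": 0.0364,"wz": -1.05,"jaw": 0.045},
    {"x": 0.0123,"y": 0.0364,"wz": -1.05,"jaw": 0.045},
    {"x": 0.0123,"y": 0.0364,"wz": -1.05,"jaw": 0.045},
    {"x": 0.0123,"y": 0.0364,"wz": -1.05,"jaw": 0.045},
    {"x": 0.0123,"y": 0.0364,"wz": -1.05,"jaw": 0.045},
    {"x": 0.0123,"y": 0.0364,"wz": -1.05,"jaw": 0.045},
    {"x": 0.0123,"y": 0.0364,"wz": -1.05,"jaw": 0.045},
    {"x": 0.0123,"y": 0.0364,"wz": -1.05,"jaw": 0.045},
    {"x": 0.0123,"y": 0.0364,"wz": -1.05,"jaw": 0.045},
    {"x": 0.0123,"y": 0.0364,"wz": -1.05,"jaw": 0.045},
  ],
  squeeze=15,
)

```text
invalid input at $.deltas[0]: expected keys wx, wy, wz, x, y, z, jaw
```

>>> servo_tool(
  deltas=[
    {"z": -0.01},
    {"z": -0.01},
  ],
)

```text
invalid input at $.deltas[0]: expected keys wx, wy, wz, x, y, z, jaw
```

Run:
```python
from h import *
from scipy.spatial.transform import Rotation as R
d=grab('wrist','w1');s=readout.observe();w,x,y,z=s['eef_rot'];M=R.from_quat([x,y,z,w]).as_matrix()
print(s['eef_pos'],s['gripper_width'],M.round(3))
for P in((.486,.141,.073),(.533,.145,.102),(.552,.1465,.114)): print(np.round(proj(d,P),1))
f=cv2.cvtColor(d['frame'],cv2.COLOR_RGB2HSV)
m=((f[...,0]<=8)&(f[...,1]>140)&(f[...,2]>50)).astype('uint8')
nn,l,st,ce=cv2.connectedComponentsWithStats(m);print(st[1:],ce[1:])
```

```text
[ 0.28589273 -0.5831685   0.21364543] 0.09538382235941197 [[ 0.898  0.44  -0.001]
 [ 0.44  -0.898  0.002]
 [ 0.    -0.002 -1.   ]]
[-770.8 -700.4]
[-1037.5 -1050.6]
[-1198.6 -1261.1]
[[559 161   1   1   1]
 [554 165   5  11  22]
 [552 171   1   1   1]
 ...
 [556 281   4   3   5]
 [553 282   2   2   3]
 [558 285   2   1   2]] [[559.         161.        ]
 [555.95454545 169.95454545]
 [552.         171.        ]
 [559.         170.        ]
 [553.5        173.5       ]
 [549.         174.83333333]
 [549.         177.        ]
 [553.         176.        ]
 [556.         177.        ]
 [559.         176.        ]
 [545.         179.        ]
 [548.71428571 179.85714286]
 [556.         179.5       ]
 [559.         178.        ]
 [554.         181.5       ]
 [543.6        183.6       ]
 [550.         183.        ]
 [540.5        185.5       ]
 [547.         185.        ]
 [558.25       185.        ]
 [549.86666667 190.6       ]
 [552.         186.        ]
 [536.57142857 193.10714286]
 [553.5        189.        ]
 [558.         189.66666667]
 [541.5        191.5       ]
 [545.8        190.
[... 6067 characters left out ...]
  ]
 [543.5        269.5       ]
 [548.         269.        ]
 [551.5        269.5       ]
 [555.         268.        ]
 [534.66666667 271.33333333]
 [535.72727273 274.86363636]
 [542.         271.        ]
 [558.5        270.5       ]
 [542.         273.        ]
 [549.33333333 273.        ]
 [552.         272.        ]
 [547.33333333 275.66666667]
 [555.57142857 276.85714286]
 [559.         274.        ]
 [543.         276.        ]
 [551.         277.        ]
 [559.         276.        ]
 [538.66666667 278.66666667]
 [542.5        278.5       ]
 [546.83333333 278.66666667]
 [551.         281.        ]
 [557.6        282.4       ]
 [553.66666667 282.33333333]
 [558.5        285.        ]]
```

View pics/w1.png

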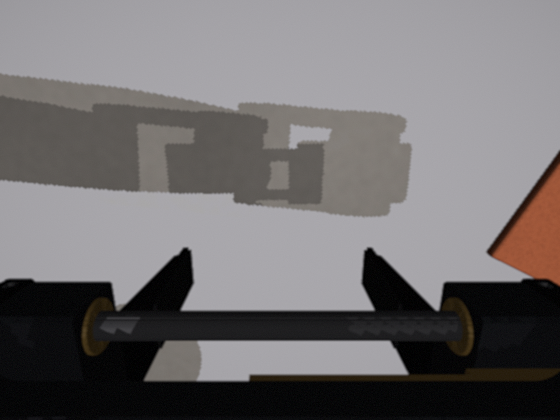

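The calls were refused because every key is required, so this view is still from the start pose: bare bench and the open fingers. I'll resend with full rows.

>>> servo_tool(
  deltas=[
    {"wx": 0,"wy": 0,"wz": -1.2,"x": 0.0135,"y": 0.04,"z": 0,"jaw": 0.045},
    {"wx": 0,"wy": 0,"wz": -1.2,"x": 0.0135,"y": 0.04,"z": 0,"jaw": 0.045},
    {"wx": 0,"wy": 0,"wz": -1.2,"x": 0.0135,"y": 0.04,"z": 0,"jaw": 0.045},
    {"wx": 0,"wy": 0,"wz": -1.2,"x": 0.0135,"y": 0.04,"z": 0,"jaw": 0.045},
    {"wx": 0,"wy": 0,"wz": -1.2,"x": 0.0135,"y": 0.04,"z": 0,"jaw": 0.045},
    {"wx": 0,"wy": 0,"wz": -1.2,"x": 0.0135,"y": 0.04,"z": 0,"jaw": 0.045},
    {"wx": 0,"wy": 0,"wz": -1.2,"x": 0.0135,"y": 0.04,"z": 0,"jaw": 0.045},
    {"wx": 0,"wy": 0,"wz": -1.2,"x": 0.0135,"y": 0.04,"z": 0,"jaw": 0.045},
    {"wx": 0,"wy": 0,"wz": -1.2,"x": 0.0135,"y": 0.04,"z": 0,"jaw": 0.045},
    {"wx": 0,"wy": 0,"wz": -1.2,"x": 0.0135,"y": 0.04,"z": 0,"jaw": 0.045},
    {"wx": 0,"wy": 0,"wz": -1.2,"x": 0.0135,"y": 0.04,"z": 0,"jaw": 0.045},
    {"wx": 0,"wy": 0,"wz": -1.2,"x": 0.0135,"y": 0.04,"z": 0,"jaw": 0.045},
    {"wx": 0,"wy": 0,"wz": -1.2,"x": 0.0135,"y": 0.04,"z": 0,"jaw": 0.045},
    {"wx": 0,"wy": 0,"wz": -1.2,"x": 0.0135,"y": 0.04,"z": 0,"jaw": 0.045},
    {"wx": 0,"wy": 0,"wz": -1.2,"x": 0.0135,"y": 0.04,"z": 0,"jaw": 0.045},
    {"wx": 0,"wy": 0,"wz": -1.2,"x": 0.0135,"y": 0.04,"z": 0,"jaw": 0.045},
    {"wx": 0,"wy": 0,"wz": -1.2,"x": 0.0135,"y": 0.04,"z": 0,"jaw": 0.045},
    {"wx": 0,"wy": 0,"wz": -0.6,"x": 0.0135,"y": 0.04,"z": 0,"jaw": 0.045},
    {"wx": 0,"wy": 0,"wz": 0,"x": 0.004,"y": 0.008,"z": 0,"jaw": 0.045},
    {"wx": 0,"wy": 0,"wz": 0,"x": 0,"y": 0,"z": 0,"jaw": 0.045},
  ],
  squeeze=15,
)

```text
clock: 2.15
eef_pos: [0.533, 0.1453, 0.2141]
eef_rot: [0.0, 0.999, 0.046, -0.001]
ft_force: [-0.5, 0.8, -0.2]
gripper_width: 0.0449
gripper_force: 0.0
```

Run:
```python
from h import *
from scipy.spatial.transform import Rotation as R
d=grab('wrist','w2');s=readout.observe();w,x,y,z=s['eef_rot'];M=R.from_quat([x,y,z,w]).as_matrix()
print(s['clock'],s['eef_pos'],s['gripper_width'],M.round(3))
im=d['frame'][:,:,::-1].copy()
for P in((.486,.141,.073),(.533,.145,.102),(.5525,.1465,.114)):
    q=np.round(proj(d,P),1);print(q);cv2.circle(im,tuple(int(v) for v in q),3,(0,255,0),1)
cv2.imwrite('pics/w2b.png',im)
```

```text
2.2 [0.53277761 0.14422427 0.21413354] 0.04477955279448272 [[ 0.996  0.09  -0.001]
 [ 0.09  -0.996 -0.001]
 [-0.001  0.001 -1.   ]]
[276.  247.1]
[276.2 210.1]
[276.6 191.5]
```

View pics/w2b.png

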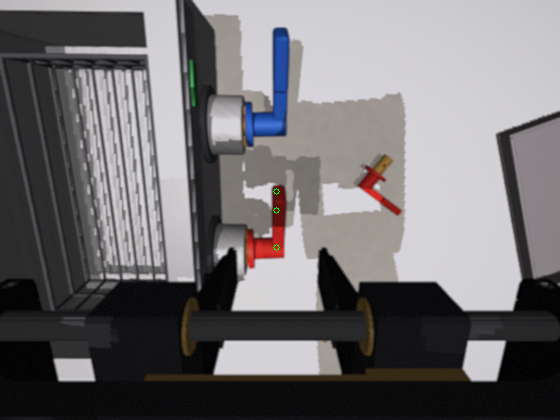

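The markers fall on the red handle (columns 274–286, rows 185–258), but it sits about 3 px to the right of them. I'll shift y by −2 mm, descend, and close.

>>> servo_tool(
  deltas=[
    {"wx": 0,"wy": 0,"wz": 0,"x": 0,"y": -0.002,"z": -0.02,"jaw": 0.045},
    {"wx": 0,"wy": 0,"wz": 0,"x": 0,"y": 0,"z": -0.02,"jaw": 0.045},
    {"wx": 0,"wy": 0,"wz": 0,"x": 0,"y": 0,"z": -0.02,"jaw": 0.045},
    {"wx": 0,"wy": 0,"wz": 0,"x": 0,"y": 0,"z": -0.02,"jaw": 0.045},
    {"wx": 0,"wy": 0,"wz": 0,"x": 0,"y": 0,"z": -0.02,"jaw": 0.045},
    {"wx": 0,"wy": 0,"wz": 0,"x": 0,"y": 0,"z": -0.02,"jaw": 0.045},
    {"wx": 0,"wy": 0,"wz": 0,"x": 0,"y": 0,"z": -0.01,"jaw": 0.045},
    {"wx": 0,"wy": 0,"wz": 0,"x": 0,"y": 0,"z": 0,"jaw": 0.045},
  ],
  squeeze=15,
)

```text
clock: 3.0
eef_pos: [0.5316, 0.1409, 0.083]
eef_rot: [0.0, 0.999, 0.044, -0.002]
ft_force: [-0.2, 0.6, -0.5]
gripper_width: 0.0449
gripper_force: 0.0
```

>>> servo_tool(
  deltas=[
    {"wx": 0,"wy": 0,"wz": 0,"x": 0,"y": 0,"z": 0,"jaw": 0.005},
    {"wx": 0,"wy": 0,"wz": 0,"x": 0,"y": 0,"z": 0,"jaw": 0.005},
    {"wx": 0,"wy": 0,"wz": 0,"x": 0,"y": 0,"z": 0,"jaw": 0.005},
    {"wx": 0,"wy": 0,"wz": 0,"x": 0,"y": 0,"z": 0,"jaw": 0.005},
    {"wx": 0,"wy": 0,"wz": 0,"x": 0,"y": 0,"z": 0,"jaw": 0.005},
    {"wx": 0,"wy": 0,"wz": 0,"x": 0,"y": 0,"z": 0,"jaw": 0.005},
  ],
  squeeze=15,
)

```text
clock: 3.6
eef_pos: [0.5338, 0.1433, 0.0856]
eef_rot: [-0.001, 0.999, 0.044, 0.001]
ft_force: [-0.4, 3.3, 2.5]
gripper_width: 0.012
gripper_force: 14.9
```

>>> servo_tool(
  deltas=[
    {"wx": 0,"wy": 0,"wz": 0,"x": -0.0025,"y": -0.0004,"z": 0.0037,"jaw": 0.005},
    {"wx": 0,"wy": 0,"wz": 0,"x": -0.0028,"y": -0.0004,"z": 0.0035,"jaw": 0.005},
    {"wx": 0,"wy": 0,"wz": 0,"x": -0.0031,"y": -0.0004,"z": 0.0032,"jaw": 0.005},
    {"wx": 0,"wy": 0,"wz": 0,"x": -0.0033,"y": -0.0005,"z": 0.003,"jaw": 0.005},
    {"wx": 0,"wy": 0,"wz": 0,"x": 0,"y": 0,"z": 0,"jaw": 0.005},
  ],
  squeeze=25,
)

```text
clock: 4.1
eef_pos: [0.5209, 0.1413, 0.0975]
eef_rot: [-0.001, 0.999, 0.044, 0.0]
ft_force: [2.6, 6.5, -5.0]
gripper_width: 0.012
gripper_force: 25.0
```

>>> servo_tool(
  deltas=[
    {"wx": 0,"wy": 0,"wz": 0,"x": -0.0036,"y": -0.0004,"z": 0.0027,"jaw": 0.005},
    {"wx": 0,"wy": 0,"wz": 0,"x": -0.0037,"y": -0.0005,"z": 0.0024,"jaw": 0.005},
    {"wx": 0,"wy": 0,"wz": 0,"x": -0.0039,"y": -0.0005,"z": 0.0021,"jaw": 0.005},
    {"wx": 0,"wy": 0,"wz": 0,"x": -0.0041,"y": -0.0005,"z": 0.0017,"jaw": 0.005},
    {"wx": 0,"wy": 0,"wz": 0,"x": -0.0042,"y": -0.0006,"z": 0.0015,"jaw": 0.005},
    {"wx": 0,"wy": 0,"wz": 0,"x": 0,"y": 0,"z": 0,"jaw": 0.005},
  ],
  squeeze=25,
)

```text
clock: 4.7
eef_pos: [0.5016, 0.1391, 0.1078]
eef_rot: [-0.001, 0.999, 0.044, 0.001]
ft_force: [2.0, 6.9, -4.7]
gripper_width: 0.0125
gripper_force: 25.0
```

>>> servo_tool(
  deltas=[
    {"wx": 0,"wy": 0,"wz": 0,"x": -0.0044,"y": -0.0006,"z": 0.0011,"jaw": 0.005},
    {"wx": 0,"wy": 0,"wz": 0,"x": -0.0044,"y": -0.0006,"z": 0.0007,"jaw": 0.005},
    {"wx": 0,"wy": 0,"wz": 0,"x": -0.0035,"y": -0.0005,"z": 0.0003,"jaw": 0.005},
    {"wx": 0,"wy": 0,"wz": 0,"x": 0,"y": 0,"z": 0,"jaw": 0.005},
    {"wx": 0,"wy": 0,"wz": 0,"x": 0,"y": 0,"z": 0,"jaw": 0.005},
  ],
  squeeze=25,
)

```text
clock: 5.2
eef_pos: [0.4905, 0.1369, 0.1107]
eef_rot: [-0.0, 0.999, 0.044, 0.002]
ft_force: [5.0, 3.7, -3.8]
gripper_width: 0.0124
gripper_force: 24.8
```

Run:
```python
from h import *
s=readout.observe();print(s['clock'],s['eef_pos'],s['ft_force'],s['torque'])
a=grab('top','t3')['frame'][65:290,140:340];b=grab('scene','s3')['frame'][90:215,285:450]
cv2.imwrite('pics/v3.png',np.hstack([cv2.resize(a,(356,400)),cv2.resize(b,(440,400))])[:,:,::-1])
```

```text
5.2 [0.49050331 0.13685303 0.11066564] [ 5.03120436  3.6939232  -3.79475784] [ 0.7540611  -1.06577908 -0.35411256]
```

View pics/v3.png

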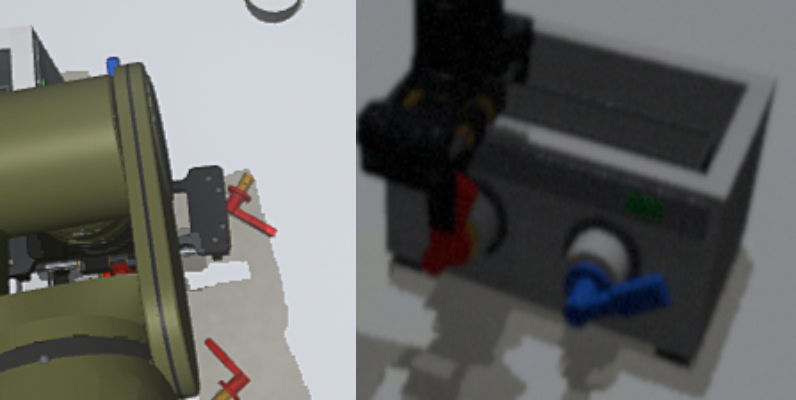

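The scene view shows the red handle upright in the fingers and the blue plug untouched. Now I'll pull gently along the axis.

>>> servo_tool(
  deltas=[
    {"wx": 0,"wy": 0,"wz": 0,"x": -0.001,"y": -0.001,"z": 0,"jaw": 0.005},
    {"wx": 0,"wy": 0,"wz": 0,"x": 0.0003,"y": -0.003,"z": 0,"jaw": 0.005},
    {"wx": 0,"wy": 0,"wz": 0,"x": 0.0003,"y": -0.003,"z": 0,"jaw": 0.005},
    {"wx": 0,"wy": 0,"wz": 0,"x": 0.0003,"y": -0.003,"z": 0,"jaw": 0.005},
  ],
  squeeze=30,
)

```text
clock: 5.7
eef_pos: [0.4903, 0.1275, 0.1106]
eef_rot: [-0.001, 0.999, 0.044, 0.002]
ft_force: [4.1, 5.5, -4.2]
gripper_width: 0.0124
gripper_force: 29.8
```

>>> servo_tool(
  deltas=[
    {"wx": 0,"wy": 0,"wz": 0,"x": 0.0004,"y": -0.005,"z": 0,"jaw": 0.005},
    {"wx": 0,"wy": 0,"wz": 0,"x": 0.0004,"y": -0.005,"z": 0,"jaw": 0.005},
    {"wx": 0,"wy": 0,"wz": 0,"x": 0.0004,"y": -0.005,"z": 0,"jaw": 0.005},
    {"wx": 0,"wy": 0,"wz": 0,"x": 0.0005,"y": -0.005,"z": 0,"jaw": 0.005},
    {"wx": 0,"wy": 0,"wz": 0,"x": 0.0005,"y": -0.005,"z": 0,"jaw": 0.005},
    {"wx": 0,"wy": 0,"wz": 0,"x": 0.0005,"y": -0.005,"z": 0,"jaw": 0.005},
    {"wx": 0,"wy": 0,"wz": 0,"x": 0.0005,"y": -0.005,"z": 0,"jaw": 0.005},
    {"wx": 0,"wy": 0,"wz": 0,"x": 0.0005,"y": -0.005,"z": 0,"jaw": 0.005},
    {"wx": 0,"wy": 0,"wz": 0,"x": 0.0005,"y": -0.005,"z": 0,"jaw": 0.005},
    {"wx": 0,"wy": 0,"wz": 0,"x": 0.0005,"y": -0.005,"z": 0,"jaw": 0.005},
    {"wx": 0,"wy": 0,"wz": 0,"x": 0.0005,"y": -0.005,"z": 0,"jaw": 0.005},
    {"wx": 0,"wy": 0,"wz": 0,"x": 0.0005,"y": -0.005,"z": 0,"jaw": 0.005},
    {"wx": 0,"wy": 0,"wz": 0,"x": 0,"y": 0,"z": 0,"jaw": 0.005},
  ],
  squeeze=30,
)

```text
clock: 7.0
eef_pos: [0.4953, 0.0659, 0.1106]
eef_rot: [0.0, 0.999, 0.044, 0.0]
ft_force: [-0.1, 0.6, -0.9]
gripper_width: 0.0116
gripper_force: 29.9
```

Run:
```python
from h import *
s=readout.observe();print(s['clock'],s['eef_pos'],s['ft_force'],s['torque'])
a=grab('wrist','w4')['frame'];b=grab('scene','s4')['frame'][90:240,255:450]
cv2.imwrite('pics/v4.png',np.hstack([cv2.resize(a,(400,300)),cv2.resize(b,(390,300))])[:,:,::-1])
```

```text
7.0 [0.49528239 0.06587846 0.11058232] [-0.13597662  0.60315054 -0.93108164] [ 0.00239607 -0.01918932  0.05414044]
```

View pics/v4.png

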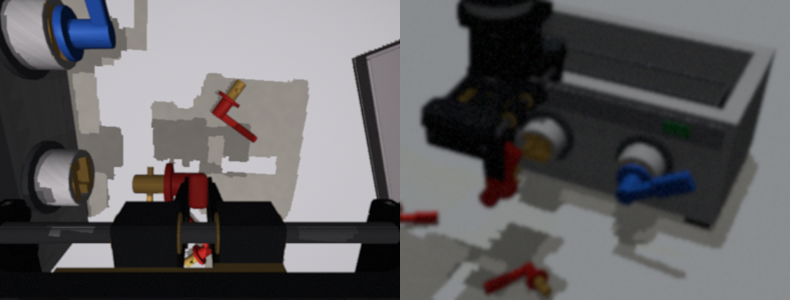

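The plug is held clear of the port, with its shank and pin visible, and blue is unchanged. Carrying it to the tray centre at (0.568, −0.224).

>>> servo_tool(
  deltas=[
    {"wx": 0,"wy": 0,"wz": 0,"x": 0.001,"y": -0.005,"z": 0.005,"jaw": 0.005},
    {"wx": 0,"wy": 0,"wz": 0,"x": 0.003,"y": -0.01,"z": 0.007,"jaw": 0.005},
    {"wx": 0,"wy": 0,"wz": 0,"x": 0.004,"y": -0.015,"z": 0.008,"jaw": 0.005},
    {"wx": 0,"wy": 0,"wz": 0,"x": 0.005,"y": -0.02,"z": 0,"jaw": 0.005},
    {"wx": 0,"wy": 0,"wz": 0,"x": 0.005,"y": -0.02,"z": 0,"jaw": 0.005},
    {"wx": 0,"wy": 0,"wz": 0,"x": 0.005,"y": -0.02,"z": 0,"jaw": 0.005},
    {"wx": 0,"wy": 0,"wz": 0,"x": 0.005,"y": -0.02,"z": 0,"jaw": 0.005},
    {"wx": 0,"wy": 0,"wz": 0,"x": 0.005,"y": -0.02,"z": 0,"jaw": 0.005},
    {"wx": 0,"wy": 0,"wz": 0,"x": 0.005,"y": -0.02,"z": 0,"jaw": 0.005},
    {"wx": 0,"wy": 0,"wz": 0,"x": 0.005,"y": -0.02,"z": 0,"jaw": 0.005},
    {"wx": 0,"wy": 0,"wz": 0,"x": 0.005,"y": -0.02,"z": 0,"jaw": 0.005},
    {"wx": 0,"wy": 0,"wz": 0,"x": 0.005,"y": -0.02,"z": 0,"jaw": 0.005},
    {"wx": 0,"wy": 0,"wz": 0,"x": 0.005,"y": -0.02,"z": 0,"jaw": 0.005},
    {"wx": 0,"wy": 0,"wz": 0,"x": 0.005,"y": -0.02,"z": 0,"jaw": 0.005},
    {"wx": 0,"wy": 0,"wz": 0,"x": 0.004,"y": -0.015,"z": 0,"jaw": 0.005},
    {"wx": 0,"wy": 0,"wz": 0,"x": 0.003,"y": -0.01,"z": 0,"jaw": 0.005},
    {"wx": 0,"wy": 0,"wz": 0,"x": 0.002,"y": -0.01,"z": 0,"jaw": 0.005},
    {"wx": 0,"wy": 0,"wz": 0,"x": 0,"y": -0.005,"z": 0,"jaw": 0.005},
    {"wx": 0,"wy": 0,"wz": 0,"x": 0,"y": 0,"z": 0,"jaw": 0.005},
  ],
  squeeze=30,
)

```text
clock: 9.0
eef_pos: [0.5671, -0.2238, 0.1304]
eef_rot: [-0.0, 0.999, 0.044, -0.0]
ft_force: [0.5, 0.4, -1.7]
gripper_width: 0.0119
gripper_force: 29.9
```

>>> servo_tool(
  deltas=[
    {"wx": 0,"wy": 0,"wz": 0,"x": 0,"y": 0,"z": -0.01,"jaw": 0.005},
    {"wx": 0,"wy": 0,"wz": 0,"x": 0,"y": 0,"z": -0.015,"jaw": 0.005},
    {"wx": 0,"wy": 0,"wz": 0,"x": 0,"y": 0,"z": -0.015,"jaw": 0.005},
    {"wx": 0,"wy": 0,"wz": 0,"x": 0,"y": 0,"z": -0.012,"jaw": 0.005},
    {"wx": 0,"wy": 0,"wz": 0,"x": 0,"y": 0,"z": -0.008,"jaw": 0.005},
    {"wx": 0,"wy": 0,"wz": 0,"x": 0,"y": 0,"z": -0.003,"jaw": 0.005},
    {"wx": 0,"wy": 0,"wz": 0,"x": 0,"y": 0,"z": 0,"jaw": 0.005},
  ],
  squeeze=30,
)

```text
clock: 9.7
eef_pos: [0.5669, -0.2234, 0.0669]
eef_rot: [-0.0, 0.999, 0.045, -0.0]
ft_force: [-0.7, -0.4, -1.4]
gripper_width: 0.0119
gripper_force: 29.9
```

Run:
```python
from h import *
s=readout.observe();print(s['clock'],s['eef_pos'],s['ft_force'],s['torque'])
a=grab('wrist','w5')['frame'];b=grab('scene','s5')['frame'][180:400,150:410]
cv2.imwrite('pics/v5.png',np.hstack([cv2.resize(a,(400,300)),cv2.resize(b,(355,300))])[:,:,::-1])
```

```text
9.7 [ 0.56693899 -0.22338097  0.06688173] [-0.73402465 -0.3779909  -1.35378322] [-0.00292017 -0.02197063 -0.01251471]
```

View pics/v5.png

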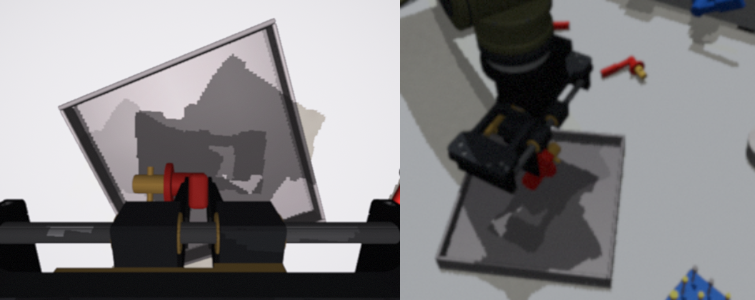

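The plug hangs handle-up over the middle of the tray and hasn't touched yet. Lowering in small steps until it makes contact.

>>> servo_tool(
  deltas=[
    {"wx": 0,"wy": 0,"wz": 0,"x": 0,"y": 0,"z": -0.002,"jaw": 0.005},
    {"wx": 0,"wy": 0,"wz": 0,"x": 0,"y": 0,"z": -0.002,"jaw": 0.005},
    {"wx": 0,"wy": 0,"wz": 0,"x": 0,"y": 0,"z": 0,"jaw": 0.005},
  ],
  squeeze=30,
)

```text
clock: 10.1
eef_pos: [0.5671, -0.2235, 0.0635]
eef_rot: [-0.0, 0.999, 0.045, -0.0]
ft_force: [-0.6, 0.0, -0.8]
gripper_width: 0.0116
gripper_force: 29.9
```

>>> servo_tool(
  deltas=[
    {"wx": 0,"wy": 0,"wz": 0,"x": 0,"y": 0,"z": -0.001,"jaw": 0.005},
    {"wx": 0,"wy": 0,"wz": 0,"x": 0,"y": 0,"z": 0,"jaw": 0.005},
  ],
  squeeze=30,
)

```text
clock: 10.3
eef_pos: [0.5671, -0.2235, 0.0625]
eef_rot: [-0.0, 0.999, 0.045, -0.0]
ft_force: [0.3, -0.7, -2.5]
gripper_width: 0.0118
gripper_force: 29.9
```

>>> servo_tool(
  deltas=[
    {"wx": 0,"wy": 0,"wz": 0,"x": 0,"y": 0,"z": -0.001,"jaw": 0.005},
    {"wx": 0,"wy": 0,"wz": 0,"x": 0,"y": 0,"z": 0,"jaw": 0.005},
  ],
  squeeze=30,
)

```text
clock: 10.5
eef_pos: [0.5671, -0.2235, 0.0614]
eef_rot: [-0.0, 0.999, 0.045, -0.0]
ft_force: [-0.6, 0.2, -0.5]
gripper_width: 0.0118
gripper_force: 29.9
```

>>> servo_tool(
  deltas=[
    {"wx": 0,"wy": 0,"wz": 0,"x": 0,"y": 0,"z": -0.001,"jaw": 0.005},
    {"wx": 0,"wy": 0,"wz": 0,"x": 0,"y": 0,"z": 0,"jaw": 0.005},
  ],
  squeeze=30,
)

```text
clock: 10.7
eef_pos: [0.5671, -0.2235, 0.0604]
eef_rot: [-0.0, 0.999, 0.045, -0.0]
ft_force: [-0.2, -0.2, -0.9]
gripper_width: 0.0119
gripper_force: 29.9
```

>>> servo_tool(
  deltas=[
    {"wx": 0,"wy": 0,"wz": 0,"x": 0,"y": 0,"z": -0.001,"jaw": 0.005},
    {"wx": 0,"wy": 0,"wz": 0,"x": 0,"y": 0,"z": 0,"jaw": 0.005},
  ],
  squeeze=30,
)

```text
clock: 10.9
eef_pos: [0.5671, -0.2235, 0.0594]
eef_rot: [-0.0, 0.999, 0.045, -0.0]
ft_force: [0.0, -0.5, -0.8]
gripper_width: 0.0122
gripper_force: 29.9
```

>>> servo_tool(
  deltas=[
    {"wx": 0,"wy": 0,"wz": 0,"x": 0,"y": 0,"z": -0.001,"jaw": 0.005},
    {"wx": 0,"wy": 0,"wz": 0,"x": 0,"y": 0,"z": 0,"jaw": 0.005},
  ],
  squeeze=30,
)

```text
clock: 11.1
eef_pos: [0.5673, -0.2236, 0.0586]
eef_rot: [0.0, 0.999, 0.045, 0.0]
ft_force: [-0.0, 0.2, -1.4]
gripper_width: 0.0122
gripper_force: 29.9
```

>>> servo_tool(
  deltas=[
    {"wx": 0,"wy": 0,"wz": 0,"x": 0,"y": 0,"z": -0.001,"jaw": 0.005},
    {"wx": 0,"wy": 0,"wz": 0,"x": 0,"y": 0,"z": 0,"jaw": 0.005},
  ],
  squeeze=30,
)

```text
clock: 11.3
eef_pos: [0.5674, -0.2237, 0.0584]
eef_rot: [0.0, 0.999, 0.045, 0.0]
ft_force: [-0.8, 1.3, 3.4]
gripper_width: 0.0119
gripper_force: 30.0
```

Contact: the force rose to +3.4 N. Releasing, then retreating upward.

>>> servo_tool(
  deltas=[
    {"wx": 0,"wy": 0,"wz": 0,"x": 0,"y": 0,"z": 0,"jaw": 0.02},
    {"wx": 0,"wy": 0,"wz": 0,"x": 0,"y": 0,"z": 0,"jaw": 0.03},
    {"wx": 0,"wy": 0,"wz": 0,"x": 0,"y": 0,"z": 0,"jaw": 0.05},
    {"wx": 0,"wy": 0,"wz": 0,"x": 0,"y": 0,"z": 0,"jaw": 0.06},
    {"wx": 0,"wy": 0,"wz": 0,"x": 0,"y": 0,"z": 0,"jaw": 0.06},
    {"wx": 0,"wy": 0,"wz": 0,"x": 0,"y": 0,"z": 0.01,"jaw": 0.06},
    {"wx": 0,"wy": 0,"wz": 0,"x": 0,"y": 0,"z": 0.02,"jaw": 0.06},
    {"wx": 0,"wy": 0,"wz": 0,"x": 0,"y": 0,"z": 0.03,"jaw": 0.06},
    {"wx": 0,"wy": 0,"wz": 0,"x": 0,"y": 0,"z": 0.03,"jaw": 0.06},
    {"wx": 0,"wy": 0,"wz": 0,"x": 0,"y": 0,"z": 0.03,"jaw": 0.06},
    {"wx": 0,"wy": 0,"wz": 0,"x": -0.03,"y": 0,"z": 0.03,"jaw": 0.06},
    {"wx": 0,"wy": 0,"wz": 0,"x": -0.03,"y": 0,"z": 0,"jaw": 0.06},
    {"wx": 0,"wy": 0,"wz": 0,"x": 0,"y": 0,"z": 0,"jaw": 0.06},
    {"wx": 0,"wy": 0,"wz": 0,"x": 0,"y": 0,"z": 0,"jaw": 0.06},
  ],
  squeeze=10,
)

```text
clock: 12.7
eef_pos: [0.5072, -0.2236, 0.2083]
eef_rot: [0.0, 0.999, 0.044, 0.001]
ft_force: [-0.5, 0.5, -0.1]
gripper_width: 0.0599
gripper_force: 0.0
```

Run:
```python
from h import *
s=readout.observe();print(s['clock'],s['eef_pos'],s['ft_force'])
a=grab('wrist','w6')['frame'];d=grab('scene','s6');b=d['frame'][90:400,150:450]
cv2.imwrite('pics/v6.png',np.hstack([cv2.resize(a,(413,310)),b])[:,:,::-1])
```

```text
12.7 [ 0.5071959  -0.22360772  0.2082998 ] [-0.48694393  0.51462999 -0.05508203]
```

View pics/v6.png

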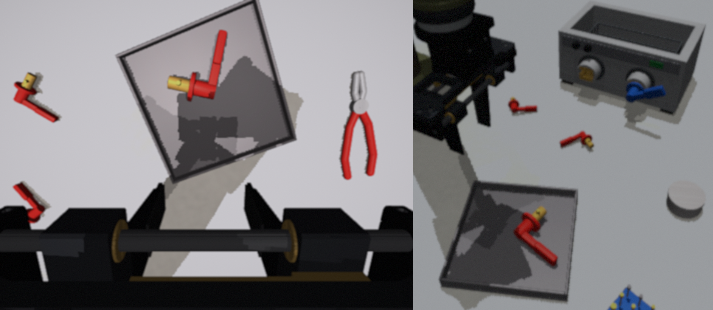

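The red plug lies in the tray near its centre, the blue plug is unchanged, and the arm is clear. Handing in.

```bash
python3 -c "
from plant import order
print(order.close_job())"
```

```text
the job is handed in; nothing more can be done
None
```

The red plug was unscrewed, drawn out and set down near the middle of the grey tray with the blue plug left as it was; I handed the job in at about 13 s, and no verdict was returned.

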